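# Change over the sample trays

## Robot

A 6-joint arm with a two-finger parallel gripper is mounted at the origin on the work surface; the furniture and walls round the work are solid. World frame = base frame: x ahead of the robot, y to its left, z up, the work surface at z = 0. Lengths are in m, angles in degrees, forces in N, time in s.
With the tool pointing down it reaches from about 0.3 to 0.75 m from the base axis. Payload 8.5 kg.
Tool frame: the origin (TCP) lies between the finger pads; the fingertips stand 19 mm ahead of it and the grasp point (between the pads) is the TCP; z points along the fingers, y is the line along which they close (so a half turn about z gives the same grasp; the last joint's range is limited). The gripper opens to 85 mm and grips with 20 to 120 N. Pads are 22 mm wide; open, the fingers measure 114 mm over their backs; the gripper's body (76 mm by 85 mm) begins 54 mm behind the grasp point. The pads swing forward as they close: fully open they stand 13 mm farther back than shut.
Start: joints at [54.013, 21.807, 74.336, -0, 83.858, -12.336], TCP at [0.221, 0.504, 0.25] pointing down, gripper open.
Joint ranges: [-178.18, 178.18], [-50.72, 133.34], [12.68, 142.11], [-81.47, 261.47], [9.98, 163.14], [-165.26, 165.26]. Speed limits (degrees/s): [136.94, 136.94, 180, 180, 180, 180].

## Interface

Orientations are given as a 3x3 rotation matrix whose columns are the frame's x, y, z axes.
In Python, from rig import env, optics gives the robot as it stands.
- The arm moves only by the tool arm_command, never from a script. Its argument "commands" is one flat list of numbers, 7 for each row, row after row: the closure, from -1 (fully open) to 1 (shut), so that 0 is half open, then the shift along the tool's x, y, z as a fraction of full scale, then the turn, a rotation vector about the tool's x, y, z as a fraction of full scale. A call has 1 to 12 rows; each row is the pose to reach, as a shift and turn from the pose commanded when the call began, along the tool's axes at that moment; what a row does not reach only later rows make up. Full scale, the value 1, is 500 mm for a shift and 120 degrees for a turn. A row lasts 1/12 s, in which the tool goes at most 41.7 mm and 7.16 degrees, less where a joint would pass 70% of its speed; a pose out of reach is approached as far as the arm can. A call with a number of a shift or a turn outside -1 to 1 is refused whole. A call with a gripper value outside its range is refused whole. The fingers move at their own pace and stop on an object; "newtons" is the grip in N (left out, the last holds). Time passes only in rows, so rows that repeat a pose let the fingers close. It gives the time, the measured TCP pose, the force, the opening and the grip force at its end, in the units of the state.
- env.observe(): the state, without advancing time (a new reading comes with each control period).
- optics.get_image(name): name is "scene" or "top" or "wrist"; returns a dict with "image" (480x640x3 uint8, red, green, blue), "intrinsics" (3x3 intrinsics, pixels), "origin" and "orientation" of the camera in the world; the wrist camera has in their place "tool_from_camera" (4x4, takes a point from camera to tool coordinates, whose origin is the TCP and whose axes are the flange's). Camera axes: x right, y down, z forward; pixel columns grow to the right and rows downward; lengths in m; the calibration is good to about 2 mm. A picture is of the moment at which its call begins: read the wrist's pose just before it. There is no depth.
- env.close_job(): hands the job in; it is judged then, once.
The state is a dict: "time_s": time; "q": joint angles; "qvel": joint speeds; "joint_efforts": joint torques, N m; "position": TCP position; "tool_rot": TCP orientation; "ft_force": force on the tool from outside, world axes, zero at the start; "wrist_torque": the same for the moment, N m; "grip_width": finger opening in m; "gripper_force": force on a finger pad.
Only numpy, scipy, OpenCV 4.12 (cv2) and the standard library are available. Lean on these libraries where they do the work, as an engineer would, in place of code of your own. Each camera call takes 0.05 s, during which the arm holds its last target. There are 200 camera calls.

## Task

Two low cabinets stand on the bench, each with one sliding tray that has an upturned lip at its front. Push the narrow cabinet's empty tray, which stands part way out, fully home; then hook a fingertip behind the lip of the wide cabinet's tray and draw it out all the way to its stop, so that the slide box lying in it can be reached. Do not grip the lips, leave the slide box lying in its tray, leave everything else on the bench where it stands, and finish clear of it all.

Things in the scene. Friction and masses are not known exactly. Their poses are not given: they have to be found in the camera images.
- wide_cabinet: low white sheet-metal cabinet with vent slots in its top, 150 wide (y) x 115 deep (x) x 58 high, fixed to the bench on four short feet; the wider of the two. Origin: centre of its underside; x points from front to back (away from the robot), y to the left, z up. Its tray starts home; the slide box lies hidden inside.
- wide_tray (a joint): how far the wide cabinet's tray is drawn out, in m: 0 fully home, 0.080 at the outer stop; the tray slides along the cabinet's -x axis. About 2.5 N of friction plus 8 N per m/s; it stays where it is left, with no spring or catch. Its aluminium front panel is 146 wide, top 52 above the bench; ahead of it an open scoop 110 wide with low side cheeks (tops 22 above the bench), closed at the front by the upturned lip, 110 wide, 6 thick.
- wide_lip (a point): middle of the top edge (40 above the bench) of the rear face, facing the cabinet, of the wide tray's lip; axes as the cabinet's; travels with the tray. Home: 115.5 mm forward (-x) of the cabinet's origin. From here back (+x) to the tray's upright front panel is a clear gap of 52 mm, open from above, where a fingertip goes in; its floor is 15 above the bench.
- narrow_cabinet: low white sheet-metal cabinet with vent slots in its top, 110 wide (y) x 115 deep (x) x 58 high, fixed to the bench on four short feet; the narrower of the two. Origin: centre of its underside; x points from front to back (away from the robot), y to the left, z up. Its tray starts part way out and is empty.
- narrow_tray (a joint): how far the narrow cabinet's tray is drawn out, in m: 0 fully home, 0.080 at the outer stop; the tray slides along the cabinet's -x axis. About 2.5 N of friction plus 8 N per m/s; it stays where it is left, with no spring or catch. Its aluminium front panel is 106 wide, top 52 above the bench; ahead of it an open scoop 88 wide with low side cheeks (tops 22 above the bench), closed at the front by the upturned lip, 88 wide, 6 thick.
- narrow_lip (a point): middle of the top edge (40 above the bench) of the rear face, facing the cabinet, of the narrow tray's lip; axes as the cabinet's; travels with the tray. Home: 115.5 mm forward (-x) of the cabinet's origin. From here back (+x) to the tray's upright front panel is a clear gap of 52 mm, open from above, where a fingertip goes in; its floor is 15 above the bench.
- slide_box: flat slide box, 62 x 88 x 14 mm, lying loose in the wide tray behind its front panel; origin: centre of its underside (15 mm above the bench while in the tray). The tray's compartment is 103 mm deep and 130 mm wide inside.
- timer: flat pale bench timer, 68x64x19 mm; a bystander standing loose on the bench; origin: centre of its underside
- conical_tube: 15 ml conical tube with screw cap lying on its side, 22x117x22 mm; a bystander standing loose on the bench; origin: centre of its underside
- buffer_bottle: white reagent bottle with screw cap, the smaller one, 48 across, 104 high mm; a bystander standing loose on the bench; origin: centre of its underside
- ethanol_bottle: white reagent bottle with screw cap, the larger one, 52 across, 124 high mm; a bystander standing loose on the bench; origin: centre of its underside
- mixer: dome-shaped vortex mixer, 100 across, 67 high mm; a bystander standing loose on the bench; origin: centre of its underside
- pen: pen lying down, 140 long, 15 high mm; a bystander standing loose on the bench; origin: centre of its underside

How it is judged:
By the outcome, as a careful person would: the job done as asked, in the order asked, and still so for the second after the job is handed in, with the robot touching nothing.
It also fails if it takes over 45 s, if anything falls off the work surface, if the arm or the gripper's body presses on something with over 40 N, if the wrist force passes 120 N, or if a joint passes its speed limit or range.

## Working session

There is one attempt and no reset: what is moved stays moved. The work goes in short steps, Python scripts to look and compute and a tool call to move; the robot and the scene stay as the last step left them, time stands still between calls to the robot, and variables do not carry over. Pictures are saved under pics/ and viewed, at most 10 in all, crops included, and the job is handed in when it is done.

Besides the shell and the picture viewer there is one more tool, called after "Emit:" as a command line: name --argument value ..., lists and objects as JSON in quotes. arm_command: Moves the arm, as the interface text tells. Shift numbers are shares of 500 mm and turn numbers shares of 120 degrees, none past 1 either way. Its arguments: {"type":"object","properties":{"commands":{"type":"array","items":{"type":"number"}},"newtons":{"type":"number"}},"required":["commands"]}

```bash
mkdir -p pics; cat > h.py <<'E'
import numpy as np, cv2
from rig import env, optics
def snap(n,f):
    o=env.observe(); d=optics.get_image(n); cv2.imwrite('pics/'+f,d['image'][:,:,::-1]); np.savez('pics/'+f+'.npz',**{k:np.array(v) for k,v in d.items()}); return o,d
def ray(f,uv,z):
    d=np.load('pics/'+f+'.npz'); r=d['orientation']@np.linalg.inv(d['intrinsics'])@np.array([uv[0],uv[1],1.]); o=d['origin']; return o+r*(z-o[2])/r[2]
E
python3 - <<'E'
from h import *
for n in('top','scene'):
    o,d=snap(n,n+'1.png'); print(d['origin'],d['orientation'],d['intrinsics'])
print(o['time_s'],o['tool_rot'],o['position'])
E
```

```text
[ 0.34015077 -0.18153079  0.89325852] [[ 0.02347235 -0.98344417  0.17968475]
 [-0.99968873 -0.02156922  0.01253817]
 [-0.00845493 -0.17992312 -0.98364434]] [[494.09227668   0.         315.84043623]
 [  0.         494.09227668 241.04858515]
 [  0.           0.           1.        ]]
[0.02853901 0.15788578 0.82188281] [[-0.57090507 -0.64645235  0.50612919]
 [-0.82098718  0.44433146 -0.35853815]
 [ 0.00688871 -0.62021683 -0.78440017]] [[496.24264896   0.         322.63643511]
 [  0.         496.24264896 242.26492443]
 [  0.           0.           1.        ]]
0.05 [[-9.16010481e-01  4.01153390e-01 -8.69801044e-04]
 [ 4.01154216e-01  9.16009716e-01 -1.22255928e-03]
 [ 3.06312409e-04 -1.46880147e-03 -9.99998874e-01]] [0.2204894  0.50357281 0.24970461]
```

View pics/top1.png

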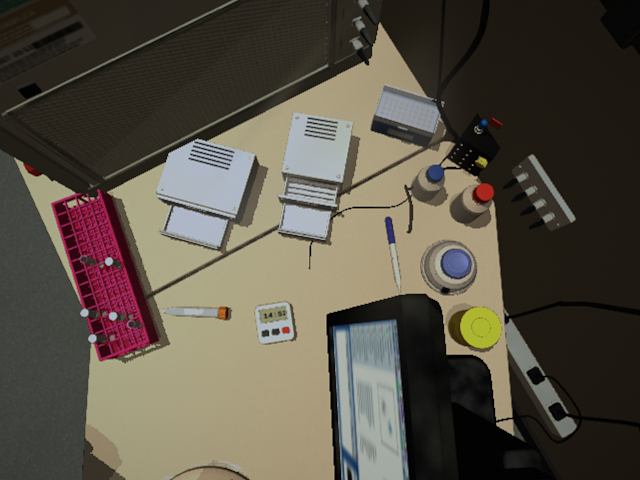

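View pics/scene1.png

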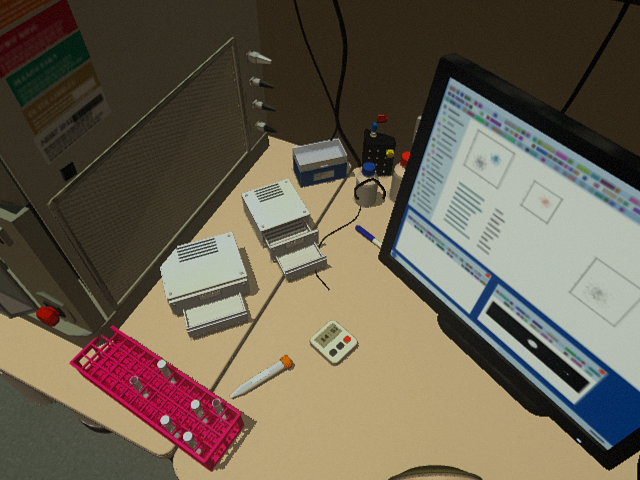

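The top view shows the wide cabinet near (205,180) with its lip near (195,243). The narrow one is near (315,150), its tray part way out and its lip near (304,237). The monitor is at lower right, with the tube at (195,312) and the timer at (275,322) in front. I'll zoom in to get the corners.

```bash
python3 - <<'E'
from h import *
im=cv2.imread('pics/top1.png')[105:260,150:365]
cv2.imwrite('pics/c1.png',cv2.resize(im,(774,558),interpolation=cv2.INTER_CUBIC))
E
```

```text
(no output)
```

View pics/c1.png

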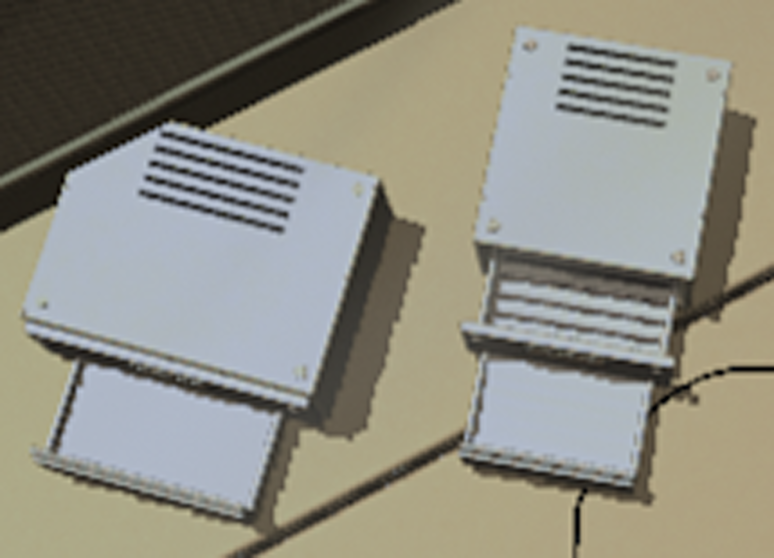

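The crop (3.6x, offset 150,105) shows the cabinet corners. Wide: front at (25,318) and (310,395), back right at (380,180). Narrow: front at (478,240) and (690,277), back at (517,28) and (730,62). The lips run (37,452)-(250,517) and (462,455)-(632,487).

```bash
python3 - <<'E'
from h import *
P=lambda c,z: ray('top1.png',(150+(c[0]+.5)/3.6-.5,105+(c[1]+.5)/3.6-.5),z)[:2]
def cab(n,fl,fr,br,ll,lr):
    fl,fr,br=[P(c,.058) for c in(fl,fr,br)]; ll,lr=P(ll,.04),P(lr,.04)
    d=fl-fr; e=br-fr
    print(n,'w',np.linalg.norm(d),'depth',np.linalg.norm(e),'yaw front',np.degrees(np.arctan2(-d[0],d[1])),'side',np.degrees(np.arctan2(e[1],e[0])),'lip w',np.linalg.norm(ll-lr),'lipyaw',np.degrees(np.arctan2(-(ll-lr)[0],(ll-lr)[1])))
    a=np.arctan2(-d[0]+e[1],d[1]+e[0]); X=np.array([np.cos(a),np.sin(a)])
    Y=np.array([-X[1],X[0]]); c=(fl+fr)/2+X*.0575
    l=(ll+lr)/2
    print(' yaw',np.degrees(a),'centre',c,'lip mid',l,'lip in cab',(l-c)@X,(l-c)@Y, 'X',X)
cab('wide',(25,318),(310,395),(380,180),(37,452),(250,517))
cab('narrow',(478,240),(690,277),(730,62),(462,455),(632,487))
q=lambda u,v,z:ray('top1.png',(u,v),z)[:2].round(3)
print('timer',q(275,322,.019),'tube',q(165,312,.01),q(230,313,.01),'pen',q(388,220,.01),q(400,290,.01),'monitor',q(328,315,.3),q(328,315,.1),q(440,297,.3))
o=env.observe();print(o['q'])
E
```

```text
wide w 0.14551254101157918 depth 0.1133632954918825 yaw front -14.126969855173922 side -14.74897986562626 lip w 0.11077763636687947 lipyaw -15.719385645171071
 yaw -14.399351429602541 centre [0.61027297 0.02566421] lip mid [0.49446599 0.05203022] lip in cab -0.11872568366715476 -0.0032610118213994665 X [ 0.96858598 -0.24867892]
narrow w 0.10548191445928858 depth 0.11344440997186495 yaw front -9.104105291165656 side -9.317181100572833 lip w 0.08474182075361827 lipyaw -9.58726390834813
 yaw -9.21451805453099 centre [ 0.66496727 -0.1702427 ] lip mid [ 0.50545484 -0.14525115] lip in cab -0.16145596001749635 -0.0008738847724767407 X [ 0.98709572 -0.16013131]
timer [ 0.355 -0.102] tube [0.368 0.094] [ 0.369 -0.021] pen [ 0.544 -0.301] [ 0.416 -0.322] monitor [ 0.36  -0.191] [ 0.366 -0.194] [ 0.384 -0.324]
[ 5.40125916e+01  2.18391805e+01  7.43802754e+01 -3.06541231e-04
  8.38580961e+01 -1.23377792e+01]
```

```bash
cat >> h.py <<'E'
from scipy.spatial.transform import Rotation as R
def Rt(head): # tool down, tool y at heading (deg)
    h=np.radians(head); y=np.array([np.cos(h),np.sin(h),0]); z=np.array([0,0,-1.]); return np.stack([np.cross(y,z),y,z],1)
def cmd(p,head):
    o=env.observe(); A=np.array(o['tool_rot']); s=A.T@(np.array(p)-o['position'])/.5; t=np.degrees(R.from_matrix(A.T@Rt(head)).as_rotvec())/120
    print(np.r_[s,t].round(4).tolist())
def cabp(c,yaw,x,y,z):
    a=np.radians(yaw); return [c[0]+x*np.cos(a)-y*np.sin(a), c[1]+x*np.sin(a)+y*np.cos(a), z]
W=((.6103,.0257),-14.5); N=((.665,-.1702),-9.2)
E
python3 - <<'E'
from h import *
def tri(a,b):
    A=[];B=[]
    for f,uv in(('top1.png',a),('scene1.png',b)):
        p0=ray(f,uv,.5);p1=ray(f,uv,0);v=(p1-p0)/np.linalg.norm(p1-p0);M=np.eye(3)-np.outer(v,v);A.append(M);B.append(M@p0)
    x=np.linalg.solve(sum(A),sum(B)); return x.round(3),[round(float(np.linalg.norm(M@x-b)),4) for M,b in zip(A,B)]
print(tri((440,297),(447,57)),tri((328,315),(383,255)))
p=cabp(*N,-.195,0,.25);print(p);cmd(p,80.8)
E
```

```text
(array([ 0.374, -0.27 ,  0.503]), [0.0069, 0.0069]) (array([ 0.362, -0.194,  0.191]), [0.002, 0.002])
[np.float64(0.4725084283107674), np.float64(-0.13902316840009218), 0.25]
[-0.9772, -0.9751, 0.0005, -0.0006, -0.0002, -0.1204]
```

Emit:
arm_command --commands '[1, -0.53, -0.53, 0, 0, 0, -0.12, 1, -0.53, -0.53, 0, 0, 0, -0.12, 1, -0.53, -0.53, 0, 0, 0, -0.12, 1, -0.53, -0.53, 0, 0, 0, -0.12, 1, -0.53, -0.53, 0, 0, 0, -0.12, 1, -0.53, -0.53, 0, 0, 0, -0.12, 1, -0.53, -0.53, 0, 0, 0, -0.12, 1, -0.53, -0.53, 0, 0, 0, -0.12, 1, -0.53, -0.53, 0, 0, 0, -0.12, 1, -0.53, -0.53, 0, 0, 0, -0.12, 1, -0.53, -0.53, 0, 0, 0, -0.12]'

```text
time_s: 1.02
position: [0.3578, 0.1529, 0.2502]
tool_rot: [[-0.986, 0.166, -0.0], [0.166, 0.986, -0.0], [0.0, -0.0, -1.0]]
ft_force: [-0.2, 1.4, -0.2]
grip_width: 0.0
gripper_force: 0.0
```

```bash
python3 - <<'E'
from h import *
o,d=snap('scene','scene2.png'); snap('top','top2.png'); print(o['time_s'],o['q'],o['position'],o['grip_width'],o['ft_force'])
cv2.imwrite('pics/c2.png',np.hstack([cv2.resize(cv2.imread('pics/%s2.png'%n),(400,300)) for n in('scene','top')]))
E
```

```text
1.0167 [ 5.55890103e+00  5.40745214e+00  9.70295625e+01 -5.30216256e-03
  7.75844095e+01 -7.49046515e+01] [0.35778676 0.15285574 0.25017636] 7.699295436978062e-06 [-0.20759288  1.42311539 -0.24170205]
```

View pics/c2.png

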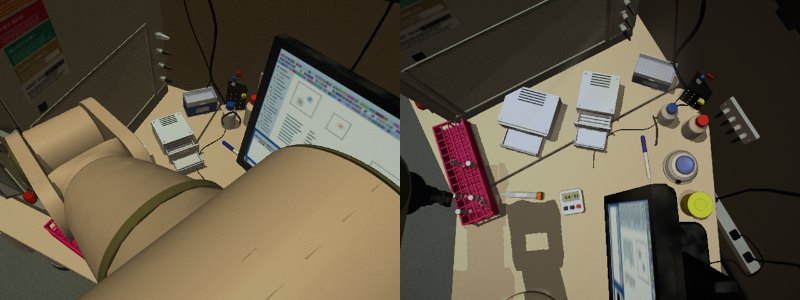

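The picture shows the arm plane on the robot's left side, well clear of the monitor. I'll carry on to ahead of the narrow lip.

Emit:
arm_command --commands '[1, -0.323, -0.538, 0, 0, 0, -0.003, 1, -0.323, -0.538, 0, 0, 0, -0.003, 1, -0.323, -0.538, 0, 0, 0, -0.003, 1, -0.323, -0.538, 0, 0, 0, -0.003, 1, -0.323, -0.538, 0, 0, 0, -0.003, 1, -0.323, -0.538, 0, 0, 0, -0.003, 1, -0.323, -0.538, 0, 0, 0, -0.003, 1, -0.323, -0.538, 0, 0, 0, -0.003, 1, -0.323, -0.538, 0, 0, 0, -0.003, 1, -0.323, -0.538, 0.24, 0, 0, -0.003, 1, -0.323, -0.538, 0.24, 0, 0, -0.003, 1, -0.323, -0.538, 0.24, 0, 0, -0.003]'

```text
time_s: 2.12
position: [0.4731, -0.1342, 0.1286]
tool_rot: [[-0.988, 0.152, 0.0], [0.152, 0.988, 0.0], [-0.0, 0.0, -1.0]]
ft_force: [0.5, -0.8, -0.5]
grip_width: -0.0
gripper_force: 0.0
```

```bash
python3 - <<'E'
from h import *
o,d=snap('wrist','w1.png'); snap('top','top3.png'); print(o['time_s'],o['q'],o['position'],o['ft_force'],d['tool_from_camera'])
a=cv2.resize(cv2.imread('pics/w1.png'),(400,300)); b=cv2.imread('pics/top3.png')[100:340,150:470]; cv2.imwrite('pics/c3.png',np.hstack([a,cv2.resize(b,(400,300))]))
cmd(cabp(*N,-.195,0,.043),80.8); cmd(cabp(*N,-.1325,0,.043),80.8)
E
```

```text
2.1167 [-2.96633432e+01  2.36554230e+01  9.41954564e+01  2.00029174e-02
  6.21555216e+01 -1.10948298e+02] [ 0.47313094 -0.13416243  0.12861713] [ 0.51558047 -0.77846598 -0.48991704] [[ 1.14067771e-04 -9.44140330e-01 -3.29543661e-01  8.39923629e-02]
 [ 9.99999881e-01  2.64078506e-04 -4.10444585e-04 -9.36508312e-05]
 [ 4.74542684e-04 -3.29543575e-01  9.44140248e-01 -1.22937871e-01]
 [ 0.00000000e+00  0.00000000e+00  0.00000000e+00  1.00000000e+00]]
[-0.006, -0.0115, 0.1663, 0.0019, -0.0048, 0.0039]
[-0.1309, -0.0125, 0.165, 0.0019, -0.0048, 0.0039]
```

View pics/c3.png

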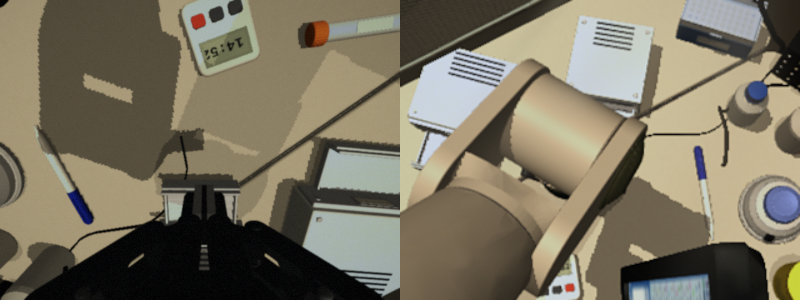

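The wrist view shows the narrow lip at about (320-484, 355) full size, centred on the fingers. A quick cross-check of its position follows.

```bash
python3 - <<'E'
from h import *
d=np.load('pics/w1.png.npz'); o=env.observe(); T=d['tool_from_camera'];A=np.array(o['tool_rot'])
g=cv2.cvtColor(cv2.imread('pics/w1.png'),cv2.COLOR_BGR2GRAY); print(g[335:385:2,350].tolist())
a=np.radians(-9.2);X=np.array([np.cos(a),np.sin(a)]);Y=np.array([-X[1],X[0]])
for uv in((322,355),(350,355),(350,362),(482,357)):
    r=A@T[:3,:3]@np.linalg.inv(d['intrinsics'])@np.array([*uv,1.]); c=A@T[:3,3]+o['position']; p=(c+r*(.04-c[2])/r[2])[:2]; print(uv,p,(p-N[0])@X,(p-N[0])@Y)
E
```

```text
[2, 9, 3, 9, 10, 6, 6, 4, 3, 7, 1, 2, 1, 4, 10, 0, 6, 2, 5, 7, 9, 0, 0, 0, 4]
(322, 355) [ 0.54288551 -0.14721291] -0.12421884783835885 0.003167577298379819
(350, 355) [ 0.54593004 -0.1277163 ] -0.12433061886047893 0.02290015055754598
(350, 362) [ 0.5517711  -0.12848436] -0.11844189454398686 0.02307584912027651
(482, 357) [ 0.56200387 -0.03564762] -0.12318360547493327 0.11635439385688624
```

```bash
python3 - <<'E'
from h import *
d=np.load('pics/w1.png.npz'); o=env.observe(); T=d['tool_from_camera'];A=np.array(o['tool_rot'])
g=cv2.cvtColor(cv2.imread('pics/w1.png'),cv2.COLOR_BGR2GRAY); print(g[275:315,272].tolist())
a=np.radians(-9.2);X=np.array([np.cos(a),np.sin(a)]);Y=np.array([-X[1],X[0]])
for uv in((260,287),(260,297),(385,287)):
    r=A@T[:3,:3]@np.linalg.inv(d['intrinsics'])@np.array([*uv,1.]); c=A@T[:3,3]+o['position']; p=(c+r*(.04-c[2])/r[2])[:2]; print(uv,p,(p-N[0])@X,(p-N[0])@Y)
E
```

```text
[131, 123, 97, 66, 58, 53, 54, 53, 48, 56, 53, 49, 47, 46, 47, 45, 45, 45, 43, 44, 46, 43, 43, 47, 52, 82, 125, 141, 119, 67, 48, 48, 56, 73, 111, 140, 150, 145, 151, 153]
(260, 287) [ 0.48438946 -0.17918336] -0.17685094754851852 -0.037744029192446384
(260, 297) [ 0.4915553  -0.18072754] -0.169530398325287 -0.038122659434419316
(385, 287) [ 0.49697896 -0.09808542] -0.17738942644311737 0.04432351284809552
```

The two views agree to about 4 mm, leaving at least 15 mm of clearance ahead of the lip. I'll descend and push.

Emit:
arm_command --commands '[1, -0.006, -0.008, 0.08, 0, -0.004, 0.004, 1, -0.006, -0.008, 0.15, 0, -0.004, 0.004, 1, -0.006, -0.008, 0.172, 0, -0.004, 0.004, 1, -0.006, -0.008, 0.172, 0, -0.004, 0.004, 1, -0.03, -0.008, 0.172, 0, -0.004, 0.004, 1, -0.05, -0.008, 0.172, 0, -0.004, 0.004, 1, -0.065, -0.008, 0.172, 0, -0.004, 0.004, 1, -0.08, -0.008, 0.172, 0, -0.004, 0.004, 1, -0.095, -0.008, 0.172, 0, -0.004, 0.004, 1, -0.105, -0.008, 0.172, 0, -0.004, 0.004, 1, -0.115, -0.008, 0.172, 0, -0.004, 0.004, 1, -0.118, -0.008, 0.172, 0, -0.004, 0.004]'

```text
time_s: 3.22
position: [0.5316, -0.1499, 0.0446]
tool_rot: [[-0.987, 0.163, 0.009], [0.163, 0.987, -0.002], [-0.009, -0.0, -1.0]]
ft_force: [-3.1, -0.1, 1.9]
grip_width: -0.0001
gripper_force: 1.3
```

Emit:
arm_command --commands '[1, -0.004, 0, 0, 0, 0, 0, 1, -0.006, 0, 0, 0, 0, 0, 1, -0.006, 0, 0, 0, 0, 0]'

```text
time_s: 3.47
position: [0.5338, -0.1503, 0.0443]
tool_rot: [[-0.987, 0.163, 0.008], [0.163, 0.987, -0.001], [-0.008, 0.0, -1.0]]
ft_force: [-2.1, 0.1, 0.5]
grip_width: -0.0003
gripper_force: 0.9
```

Emit:
arm_command --commands '[1, -0.004, 0, 0, 0, 0, 0, 1, -0.008, 0, 0, 0, 0, 0, 1, -0.008, 0, 0, 0, 0, 0]'

```text
time_s: 3.72
position: [0.5342, -0.1502, 0.0441]
tool_rot: [[-0.987, 0.162, -0.001], [0.162, 0.987, 0.001], [0.001, 0.001, -1.0]]
ft_force: [-18.9, -0.0, 12.3]
grip_width: -0.0001
gripper_force: 9.5
```

The force jumped to 19 N at cabinet x = -0.132, the expected home position, so the narrow tray is home. I'll back off, rise and go over the wide tray's gap.

Emit:
arm_command --commands '[1, 0.02, 0, 0, 0, 0, 0, 1, 0.06, 0, 0, 0, 0, 0, 1, 0.06, 0, 0, 0, 0, 0, 1, 0.06, 0, -0.08, 0, 0, 0, 1, 0.06, 0, -0.16, 0, 0, 0, 1, 0.06, 0, -0.22, 0, 0, 0, 1, 0.06, 0, -0.22, 0, 0, 0]'

```text
time_s: 4.3
position: [0.51, -0.1473, 0.1602]
tool_rot: [[-0.986, 0.163, 0.019], [0.163, 0.987, -0.007], [-0.02, -0.004, -1.0]]
ft_force: [0.3, -0.6, 0.4]
grip_width: -0.0001
gripper_force: 0.0
```

```bash
python3 - <<'E'
from h import *
o=env.observe();print(o['time_s'],o['position'],o['ft_force']); cmd(cabp(*W,-.0895,0,.15),75.5)
E
```

```text
4.3 [ 0.51003269 -0.14726165  0.16018152] [ 0.33910958 -0.55807826  0.43450504]
[0.0371, 0.39, 0.0181, -0.0015, 0.0096, 0.0427]
```

Emit:
arm_command --commands '[1, 0.037, 0.39, 0.01, -0.002, 0.006, 0.043, 1, 0.037, 0.39, 0.01, -0.002, 0.006, 0.043, 1, 0.037, 0.39, 0.01, -0.002, 0.006, 0.043, 1, 0.037, 0.39, 0.01, -0.002, 0.006, 0.043, 1, 0.037, 0.39, 0.01, -0.002, 0.006, 0.043, 1, 0.037, 0.39, 0.01, -0.002, 0.006, 0.043, 1, 0.037, 0.39, 0.01, -0.002, 0.006, 0.043, 1, 0.037, 0.39, 0.01, -0.002, 0.006, 0.043]'

```text
time_s: 4.97
position: [0.5212, 0.0491, 0.1488]
tool_rot: [[-0.968, 0.251, -0.003], [0.251, 0.968, 0.005], [0.004, 0.004, -1.0]]
ft_force: [-0.3, 0.9, 0.4]
grip_width: 0.0003
gripper_force: 0.0
```

```bash
python3 - <<'E'
from h import *
o,d=snap('wrist','w2.png'); snap('top','top4.png'); print(o['time_s'],o['position'],o['tool_rot'])
cmd(cabp(*W,-.0895,0,.043),75.5)
T=np.array(d['tool_from_camera']);A=np.array(o['tool_rot']);K=np.array(d['intrinsics'])
a=np.radians(W[1])
for x,y,z in((-.1155,.04,.04),(-.1155,-.04,.04),(-.0635,.05,.052),(-.0635,-.05,.052)):
    p=np.array(cabp(*W,x,y,z)); c=T[:3,:3].T@(A.T@(p-o['position'])-T[:3,3]); u=K@c/c[2]; print((x,y),u[:2].round(1))
E
```

```text
4.9667 [0.52117829 0.04908842 0.14875505] [[-0.96801849  0.25086272 -0.00284423]
 [ 0.25084642  0.96801345  0.00510291]
 [ 0.00403338  0.00422625 -0.99998294]]
[-0.0059, -0.0002, 0.2117, 0.0021, -0.002, -0.001]
(-0.1155, 0.04) [384.3 213.2]
(-0.1155, -0.04) [266.1 213.4]
(-0.0635, 0.05) [397.5 290.4]
(-0.0635, -0.05) [253.1 290.7]
```

View pics/w2.png

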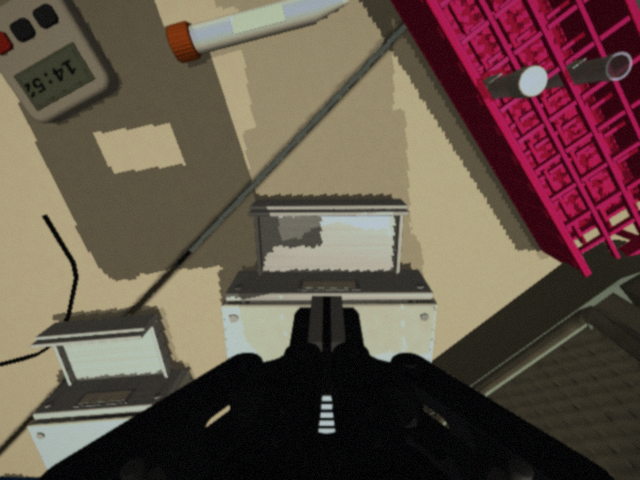

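The wrist view has the lip's rear edge at row 213 (cols 252-408) and the panel edge at about row 293, which matches prediction to about 3 mm. The narrow tray at lower left looks home. I'll descend into the gap and draw the tray out.

Emit:
arm_command --commands '[1, -0.006, 0.006, 0.07, 0.002, -0.002, 0, 1, -0.006, 0.006, 0.14, 0.002, -0.002, 0, 1, -0.006, 0.006, 0.19, 0.002, -0.002, 0, 1, -0.006, 0.006, 0.212, 0.002, -0.002, 0, 1, -0.006, 0.006, 0.212, 0.002, -0.002, 0, 1, 0.012, 0.006, 0.212, 0.002, -0.002, 0, 1, 0.024, 0.006, 0.212, 0.002, -0.002, 0, 1, 0.036, 0.006, 0.212, 0.002, -0.002, 0, 1, 0.05, 0.006, 0.212, 0.002, -0.002, 0, 1, 0.065, 0.006, 0.212, 0.002, -0.002, 0, 1, 0.08, 0.006, 0.212, 0.002, -0.002, 0, 1, 0.095, 0.006, 0.212, 0.002, -0.002, 0]'

```text
time_s: 6.07
position: [0.4749, 0.065, 0.0438]
tool_rot: [[-0.968, 0.251, 0.001], [0.251, 0.968, 0.0], [-0.001, 0.0, -1.0]]
ft_force: [2.6, -1.1, 2.5]
grip_width: 0.0001
gripper_force: 1.6
```

Emit:
arm_command --commands '[1, 0.015, 0, 0, 0, 0, 0, 1, 0.03, 0, 0, 0, 0, 0, 1, 0.045, 0, 0, 0, 0, 0, 1, 0.058, 0, 0, 0, 0, 0, 1, 0.068, 0, 0, 0, 0, 0, 1, 0.076, 0, 0, 0, 0, 0, 1, 0.08, 0, 0, 0, 0, 0, 1, 0.08, 0, 0, 0, 0, 0]'

```text
time_s: 6.73
position: [0.4357, 0.0752, 0.043]
tool_rot: [[-0.968, 0.251, -0.002], [0.251, 0.968, 0.001], [0.002, 0.0, -1.0]]
ft_force: [0.7, -0.1, 0.4]
grip_width: -0.0001
gripper_force: 0.0
```

Emit:
arm_command --commands '[1, 0.003, 0, 0, 0, 0, 0, 1, 0.006, 0, 0, 0, 0, 0, 1, 0.008, 0, 0, 0, 0, 0, 1, 0.008, 0, 0, 0, 0, 0]'

```text
time_s: 7.07
position: [0.4336, 0.0757, 0.0432]
tool_rot: [[-0.968, 0.251, 0.002], [0.251, 0.968, -0.0], [-0.002, 0.0, -1.0]]
ft_force: [5.6, -2.5, -3.8]
grip_width: 0.0001
gripper_force: 2.8
```

Emit:
arm_command --commands '[1, 0.003, 0, 0, 0, 0, 0, 1, 0.006, 0, 0, 0, 0, 0, 1, 0.008, 0, 0, 0, 0, 0, 1, 0.008, 0, 0, 0, 0, 0]'

```text
time_s: 7.4
position: [0.4334, 0.0758, 0.0436]
tool_rot: [[-0.968, 0.251, 0.011], [0.251, 0.968, -0.002], [-0.011, 0.001, -1.0]]
ft_force: [17.8, -6.2, -13.2]
grip_width: -0.0001
gripper_force: 9.1
```

The force rose to 19 N at the outer stop, with only 0.2 mm of motion for 4 mm commanded. I'll come off the lip, then rise and move clear.

Emit:
arm_command --commands '[1, -0.02, 0, 0, 0, 0, 0, 1, -0.04, 0, 0, 0, 0, 0, 1, -0.04, 0, 0, 0, 0, 0, 1, -0.04, 0, -0.06, 0, 0, 0, 1, -0.04, 0, -0.12, 0, 0, 0, 1, -0.04, 0, -0.2, 0, 0, 0, 1, -0.04, 0, -0.28, 0, 0, 0, 1, -0.04, 0, -0.36, 0, 0, 0, 1, -0.04, 0, -0.4, 0, 0, 0, 1, -0.04, 0, -0.4, 0, 0, 0]'

```text
time_s: 8.23
position: [0.449, 0.072, 0.2473]
tool_rot: [[-0.968, 0.251, 0.007], [0.251, 0.968, -0.0], [-0.007, 0.001, -1.0]]
ft_force: [-0.1, 0.7, -0.4]
grip_width: -0.0001
gripper_force: 0.0
```

Emit:
arm_command --commands '[1, 0.2, 0.5, 0, 0, 0, 0, 1, 0.2, 0.5, 0, 0, 0, 0, 1, 0.2, 0.5, 0, 0, 0, 0, 1, 0.2, 0.5, 0, 0, 0, 0, 1, 0.2, 0.5, 0, 0, 0, 0, 1, 0.2, 0.5, 0, 0, 0, 0, 1, 0.2, 0.5, 0, 0, 0, 0, 1, 0.2, 0.5, 0, 0, 0, 0, 1, 0.2, 0.5, 0, 0, 0, 0]'

```text
time_s: 8.98
position: [0.4131, 0.3394, 0.2418]
tool_rot: [[-0.969, 0.249, -0.003], [0.249, 0.969, -0.001], [0.003, -0.002, -1.0]]
ft_force: [-0.1, -1.4, 0.0]
grip_width: 0.0001
gripper_force: 0.0
```

```bash
python3 - <<'E'
from h import *
o,d=snap('top','top5.png'); print(o['time_s'],o['position'],o['ft_force'])
im=cv2.imread('pics/top5.png')[105:345,60:380]
cv2.imwrite('pics/c5.png',cv2.resize(im,(800,600),interpolation=cv2.INTER_CUBIC))
E
```

```text
8.9833 [0.41311366 0.33937676 0.24184305] [-0.12796552 -1.37176722  0.03089232]
```

View pics/c5.png

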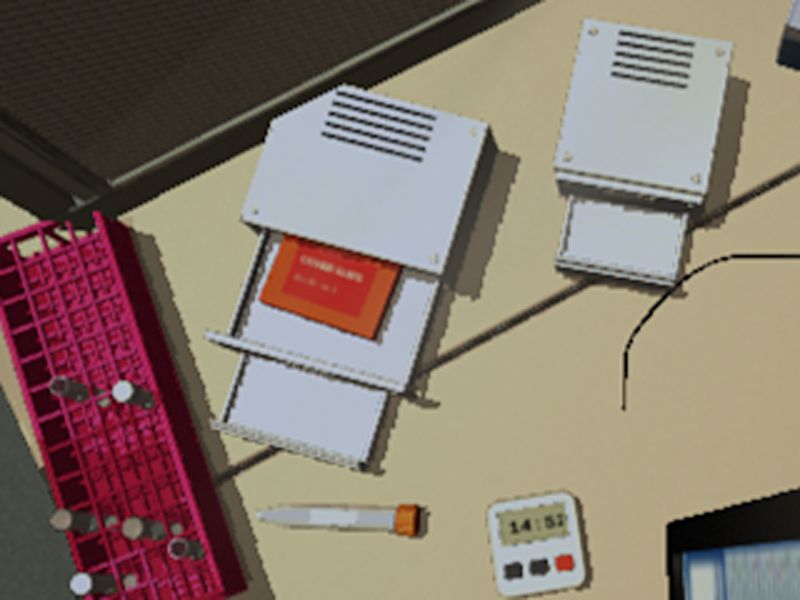

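The wide tray is fully out with the orange slide box lying in it at (330,285). The narrow tray is flush at (630,190), and the tube and timer haven't moved. I'll let the arm settle, then hand in.

Emit:
arm_command --commands '[1, 0, 0, 0, 0, 0, 0, 1, 0, 0, 0, 0, 0, 0, 1, 0, 0, 0, 0, 0, 0]'

```text
time_s: 9.28
position: [0.4144, 0.338, 0.2433]
tool_rot: [[-0.968, 0.252, -0.0], [0.252, 0.968, 0.0], [0.0, 0.0, -1.0]]
ft_force: [0.1, -0.1, -0.1]
grip_width: -0.0002
gripper_force: 0.0
```

```bash
python3 -c "
from rig import env
print(env.close_job())"
```

```text
the job is handed in; nothing more can be done
None
```

The narrow tray is pushed home, the wide tray is drawn out to its stop with the slide box still lying in it, the arm is clear, and the job was handed in at about 9.3 s.

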